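Flip the hex key and use its long arm to tighten a clamp bolt

ROBOT

A 6-joint arm with a two-finger parallel gripper is mounted at the origin on a cart in front of the work surface, level with it; the furniture and walls round the work are solid. World frame = base frame: x ahead of the robot, y to its left, z up, the work surface at z = 0. Lengths are in m, angles in rad, forces in N, time in s.
With the tool pointing down it reaches from about 0.35 to 0.775 m from the base axis. Payload 5.5 kg.
Tool frame: the origin (TCP) lies at the very end of the fingers, on their centre line; the grasp point (between the pads) lies 19 mm behind it; z points along the fingers, y is the line along which they close (so a half turn about z gives the same grasp; the last joint's range is limited). The gripper opens to 85 mm and grips with 20 to 120 N. Pads are 22 mm wide; open, the fingers measure 114 mm over their backs; the gripper's body (76 mm by 85 mm) begins 54 mm behind the grasp point. The pads swing forward as they close: fully open they stand 13 mm farther back than shut.
Start: joints at [1.114, 0.313, 0.046, 1.304, 0, 1.431], TCP at [0.179, 0.546, 0.231] pointing down, gripper open.
Joint ranges: [-2.76, 2.76], [-0.86, 1.69], [-1.03, 1.26], [-2.2, 2.34], [-1.47, 1.5], [-3.14, 3.14]. Speed limits (rad/s): [2.57, 2.57, 3.14, 3.14, 3.14, 3.14].

INTERFACE

Orientations are given as a rotation vector (axis times angle).
In Python, from bench import ctrl gives the robot as it stands.
- The arm moves only by the tool drive_tool, never from a script. Its argument "commands" is a list of rows, each a list of 3 entries, a list of its own where there are three numbers: the turn, a rotation vector about the tool's x, y, z as a fraction of full scale, then the shift along the tool's x, y, z as a fraction of full scale, then the closure, from 0 (fully open) to 1 (shut). In form: [[[wx, wy, wz], [tx, ty, tz], gripper], ...]. A call has 1 to 20 rows; each row shifts and turns the commanded pose from where the row before left it, along the tool's axes as they then stand; what a row does not reach is not made up. Full scale, the value 1, is 0.04 m for a shift and 4 degrees for a turn. A row lasts 1/12 s, in which the tool goes at most 41.7 mm and 7.16 degrees, less where a joint would pass 70% of its speed; a pose out of reach is approached as far as the arm can. A call with a number of a shift or a turn outside -1 to 1 is refused whole. A call with a gripper value outside its range is refused whole. The fingers move at their own pace and stop on an object; "squeeze" is the grip in N (left out, the last holds). Time passes only in rows, so rows that do not move let the fingers close. It gives the time, the measured TCP pose, the force, the opening and the grip force at its end, in the units of the state.
- ctrl.state(): the state, without advancing time (a new reading comes with each control period).
- ctrl.grab_frame(name): name is "side" or "top"; returns a dict with "pixels" (480x640x3 uint8, blue, green, red), "K" (3x3 intrinsics, pixels), "origin" and "attitude" of the camera in the world. Camera axes: x right, y down, z forward; pixel columns grow to the right and rows downward; lengths in m; the calibration is good to about 2 mm. A picture is of the moment at which its call begins. There is no depth.
- ctrl.sign_off(): hands the job in; it is judged then, once.
The state is a dict: "time": time; "qpos": joint angles; "dq": joint speeds; "effort": joint torques, N m; "tcp_pos": TCP position; "ee_rot": TCP orientation; "ft_force": force on the tool from outside, world axes, zero at the start; "moment": the same for the moment, N m; "width": finger opening in m; "grasp_force": force on a finger pad.
Only numpy, scipy, OpenCV 4.12 (cv2) and the standard library are available. Lean on these libraries where they do the work, as an engineer would, in place of code of your own. Each camera call takes 0.05 s, during which the arm holds its last target. There are 200 camera calls.

TASK

The bolt of the blue rod clamp has been run down with the long arm of the L-shaped hex key, which still stands in it. Pull the key out, flip it so that its short arm goes all the way down into the bolt's socket, then use the long arm as a lever to turn the stiff bolt clockwise (seen from above) until you feel it come up solid against its stop. Never force the key in the socket or keep heaving at the stop, leave the loose things around alone, and let go with the key still seated in the tightened bolt.

Things in the scene. Friction and masses are not known exactly. Their poses are not given: they have to be found in the camera images.
- clamp: blue split clamp fixed to the bench: base 110 x 120 x 10 mm, block 90 x 56 mm up to 55 mm above the bench, steel boom rod (25 mm diameter, 242 mm long) through it along y (axis 34 mm above the bench, at x = +14 mm). Origin under the centre of the base; z up. The bolt's axis is vertical at x = -22 mm, y = 0 in this frame.
- socket_mouth (a point): centre of the mouth of the hex socket at the top of the bolt's head, 80 mm above the bench; z up, turns with the bolt. Head: dark steel, 32 mm diameter, 23 mm high. Socket 18 mm across flats, 20 mm deep, flats facing this point's y axis and every 60 degrees from it. The key has 1 mm clearance: released it leans up to 8 degrees, and it turns 5 to 10 degrees before it drives the bolt.
- bolt_seat: the bolt's steel washer, 37 mm diameter, fixed on top of the clamp block, and the bolt's head that turns on it. Origin on the bolt's axis, 55 mm above the bench; z up.
- bolt (a joint): angle of the bolt, rad, growing as it is turned clockwise seen from above. It starts between 0.1 and 0.3 and comes up solid at 1.00. It is stiff: about 1.2 N m all the way, and it stays where it is left; about 10 N at 130 mm from the axis turns it. At the stop the force climbs by half within some 0.1 rad of further hand travel (the key gives a little in the socket): stop there; about 20 N at 130 mm is too much.
- key_long_mid (a point): middle of the long arm of the dark L-shaped hex key. The long arm lies along the key's z axis: the bend is 75 mm from here towards +z, the end 75 mm towards -z. The key starts nearly upright (leaning up to 5 degrees), long end on the floor of the bolt's socket, short arm level on top, about 210 mm above the bench, pointing to the robot's left.
- key_short_end (a point): centre of the end face of the key's short arm, 54 mm from the centre line of the long arm; the key's x axis points out of this end. Both ends have a 2 mm chamfer (15 mm across flats at the very end).
- key_long_end (a point): centre of the end face of the key's long arm, 150 mm from the centre line of the short arm; key axes as above (-z points out of this end).
- tape: black tape roll, 62 mm diameter, 18 mm high, lying on the bench; leave alone. Origin under its centre.
- cutters: side cutters with red handles, 47 x 144 x 10 mm; leave alone. Origin under the centre.
- capacitor: loose dark blue upright capacitor, 35 mm diameter, 51 mm high; leave alone. Origin under its centre.
- heatsink: loose white finned heat sink, 40 x 60 x 29 mm; leave alone. Origin under its centre. Near it, a long wooden batten stands leaning, left of the work and taller than the arm's wrist: keep the arm clear of it.
- hex_key: the whole hex key: 17 mm across flats, 0.34 to 0.53 kg, centre of mass about 55 mm down the long arm. Origin at the bend, where the centre lines of the arms cross: the long arm runs from it along -z, the short arm along +x. The flats parallel to the L face along y; the others every 60 degrees from it.

How it is judged:
On the way, in this order (a step that is already met when the one before it is completed fails the run):
1. the key's short end is down in the bolt's socket, the bolt not yet at its stop (horizontal distance between key_short_end and socket_mouth below 0.004 m and z of key_short_end in the frame of socket_mouth below -0.015 m and angle between the x axis of key_short_end and the z axis of socket_mouth, either way round below 0.25 rad), for 0.2 s.
2. the bolt is turned up to its stop with the short end in its socket (all of step 1 and value of joint bolt above 0.95 rad), for 0.1 s.
At the end, for the whole second after the job is handed in: the bolt stands within 0.05 rad of its stop (joint above 0.95), the key's short end is in its socket (at least 15 mm below the mouth, within 4 mm of its axis, upright to 0.25 rad), released and at rest (all of step 2 and linear speed of hex_key below 0.02 m/s); the robot touches nothing.
It fails at once if the bolt is overtightened: forces in the socket over 420 N in sum, twice those while it turns (angle between the x axis of key_short_end and the z axis of socket_mouth, either way round below 0.3 rad and contact force between hex_key and bolt_seat above 420 N).
It fails at once if the short end is forced onto the bolt: over 30 N before it is 12 mm down the socket (angle between the x axis of key_short_end and the z axis of socket_mouth, either way round below 0.3 rad and z of key_short_end in the frame of socket_mouth above -0.012 m and contact force between hex_key and bolt_seat above 30 N).
It fails at once if the robot presses on the clamp or its bolt with more than 10 N (contact force between the fingers and bolt_seat above 10 N or contact force between any of the fingers, the arm and clamp above 10 N).
It fails at once if a loose thing round the work is moved more than 15 mm (distance of any of capacitor, heatsink from where it was at the start of the episode above 0.015 m).
It also fails if it takes over 72 s, if anything falls off the work surface, if the arm or the gripper's body presses on something with over 40 N, if the wrist force passes 120 N, or if a joint passes its speed limit or range.

## Working session

There is one attempt and no reset: what is moved stays moved. The work goes in short steps, Python scripts to look and compute and a tool call to move; the robot and the scene stay as the last step left them, time stands still between calls to the robot, and variables do not carry over. Pictures are saved under pics/ and viewed, at most 13 in all, crops included, and the job is handed in when it is done.

Besides the shell and the picture viewer there is one more tool, called after ">>>" in YAML: its name, and indented under it one key for each argument. drive_tool: Moves the arm, as the interface text tells. Its arguments: {"type":"object","properties":{"commands":{"type":"array","items":{"type":"array"}},"squeeze":{"type":"number"}},"required":["commands"]}

```bash
mkdir -p pics; ls; python3 - <<'E'
from bench import ctrl
import cv2,numpy as np
s=ctrl.state();print(s)
for n in("side","top"):
    f=ctrl.grab_frame(n);cv2.imwrite(f"pics/{n}0.png",f["pixels"]);print(n,f["K"],f["origin"],f["attitude"])
E
```

```text
pics
{'time': 0.0, 'qpos': array([1.11441829e+00, 3.13993515e-01, 4.49690170e-02, 1.30359124e+00,
       1.66421688e-05, 1.43121135e+00]), 'dq': array([ 0.00026928, -0.00051071, -0.00277397, -0.00021704,  0.00102058,
        0.00115002]), 'effort': array([ 9.51954353e-04, -4.80629289e+01,  2.98531240e+01,  1.93438400e-02,
        1.44398487e-04, -8.11577365e-06]), 'tcp_pos': array([0.17889303, 0.54592532, 0.23040871]), 'ee_rot': array([-4.95452233e-01, -3.10172019e+00,  2.72382789e-03]), 'ft_force': array([-1.07253232, -0.72252755,  0.90132451]), 'moment': array([-0.03589337,  0.01582482, -0.0027972 ]), 'grasp_force': 0.0, 'width': 0.08535893824918062}
side [[475.7779263    0.         316.13170529]
 [  0.         475.7779263  240.63843816]
 [  0.           0.           1.        ]] [ 0.34171632 -0.85629285  0.61959232] [-2.06416341  0.18831509 -0.14686859]
top [[551.6644005    0.         318.61563698]
 [  0.         551.6644005  235.75330157]
 [  0.           0.           1.        ]] [0.44887534 0.02356035 1.39186672] [-2.20106529  2.16662353 -0.06256528]
```

View pics/side0.png

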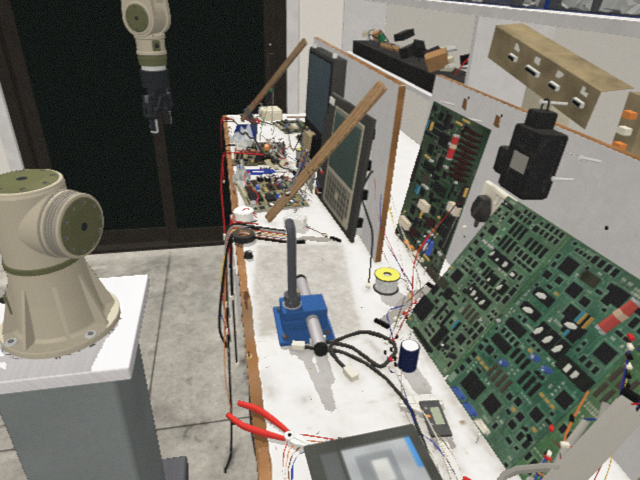

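View pics/top0.png

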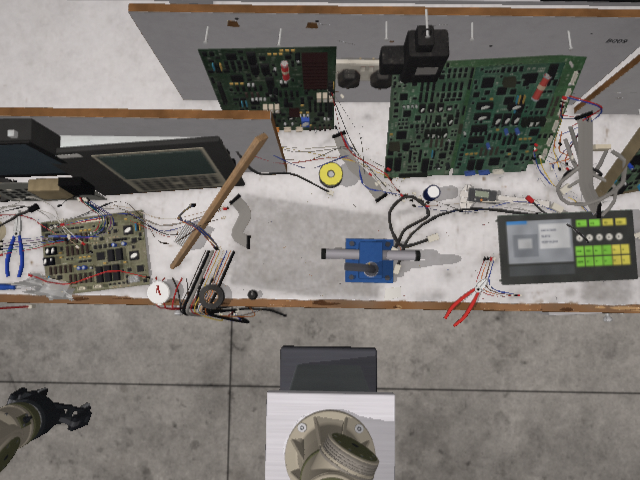

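The side view shows the clamp at about (303,318) and the key standing from (291,300) to (291,222). The top view shows the clamp at (369,260), the short arm pointing left at about (350,266), the batten from (172,266) to (265,135), and the capacitor at (431,192).

```bash
cat > h.py <<'E'
import numpy as np,cv2
from scipy.spatial.transform import Rotation as R
from bench import ctrl
def ray(f,u,v):
    d=np.linalg.inv(f["K"])@[u,v,1.]
    d=R.from_rotvec(f["attitude"]).as_matrix()@d
    return np.array(f["origin"]),d/np.linalg.norm(d)
def onplane(f,u,v,z):
    o,d=ray(f,u,v);return o+d*(z-o[2])/d[2]
def tri(f,a,g,b):
    o,d=ray(f,*a);p,e=ray(g,*b)
    s=np.linalg.lstsq(np.c_[d,-e],p-o,rcond=None)[0]
    A,B=o+s[0]*d,p+s[1]*e
    return (A+B)/2,np.linalg.norm(A-B)
def proj(f,P):
    c=R.from_rotvec(f["attitude"]).as_matrix().T@(np.array(P)-f["origin"]);c=f["K"]@c
    return c[:2]/c[2]
E
python3 - <<'E'
from h import *
S=ctrl.grab_frame("side");T=ctrl.grab_frame("top")
a=cv2.resize(S["pixels"][200:360,230:390],(640,640),interpolation=cv2.INTER_CUBIC)[:600]
cv2.imwrite("pics/c.png",np.hstack([cv2.resize(S["pixels"][205:355,250:350],(400,600),interpolation=2),cv2.resize(T["pixels"][225:300,315:365+10][:, :60],(0,0),fx=1,fy=1)[:0].reshape(0,0,3) if 0 else cv2.resize(T["pixels"][220:310,340:400],(400,600),interpolation=2)]))
for n,f,(r0,r1,c0,c1) in(("S",S,(200,360,250,360)),("T",T,(225,300,310,430))):
    p=f["pixels"].astype(int);m=((p[...,0]>p[...,2]+50)).astype(np.uint8)
    mm=np.zeros_like(m);mm[r0:r1,c0:c1]=m[r0:r1,c0:c1]
    ys,xs=np.nonzero(mm);h=cv2.convexHull(np.c_[xs,ys].astype(np.int32));ap=cv2.approxPolyDP(h,2,True)[:,0]
    print(n,ap.tolist(),cv2.minAreaRect(np.c_[xs,ys].astype(np.float32)))
    if n=="T":
        for q in ap: print(q,onplane(f,*q,0.01).round(4))
E
```

```text
S [[333, 338], [281, 345], [273, 308], [280, 298], [320, 294]] ((302.7384948730469, 318.90771484375), (47.13319778442383, 56.559837341308594), 82.87498474121094)
T [[392, 282], [345, 281], [346, 239], [392, 240]] ((368.5, 260.5), (43.0, 47.0), 90.0)
[392 282] [ 0.427  -0.1489  0.01  ]
[345 281] [ 0.4276 -0.0317  0.01  ]
[346 239] [ 0.5326 -0.0329  0.01  ]
[392 240] [ 0.5319 -0.1481  0.01  ]
```

View pics/c.png

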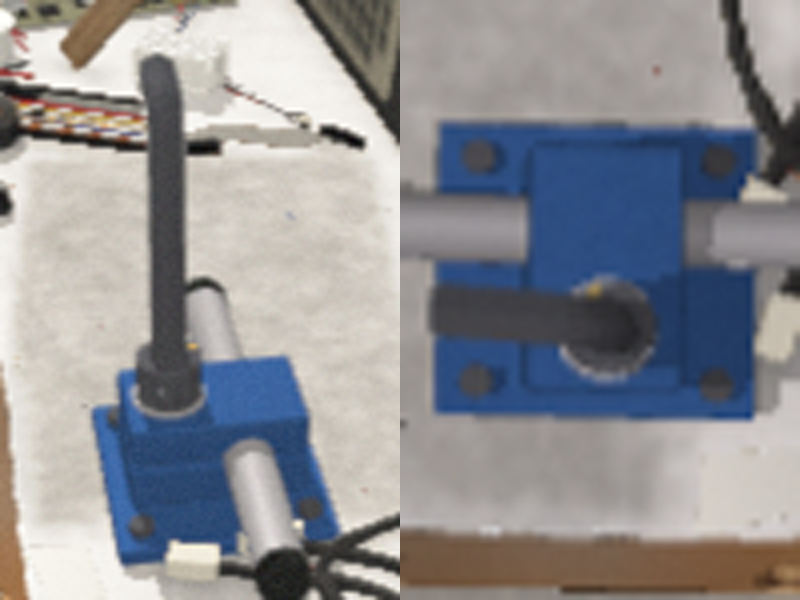

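The crop shows the upright key leaning slightly, with the short arm pointing left (+y). The washer centre is at about (371,269) in the top view, and the short end is at about (344.8,266) there. Next I measure the key axis, the batten and the other items.

```bash
cat >> h.py <<'E'
def darkmask(f,r0,r1,c0,c1,t=85,sp=28):
    p=f["pixels"].astype(int);m=(p.max(2)<t)&(p.max(2)-p.min(2)<sp)
    mm=np.zeros(m.shape,np.uint8);mm[r0:r1,c0:c1]=m[r0:r1,c0:c1]
    n,l,s,_=cv2.connectedComponentsWithStats(mm)
    return l==1+np.argmax(s[1:,4])
E
python3 - <<'E'
from h import *
S=ctrl.grab_frame("side");T=ctrl.grab_frame("top")
m=darkmask(S,215,312,275,310)
for v in range(216,312,4):
    x=np.nonzero(m[v])[0]; print(v,(x.min(),x.max(),x.mean().round(1)) if len(x) else None,end=' ')
print()
m=darkmask(T,255,285,335,390)
for u in range(340,384,2):
    y=np.nonzero(m[:,u])[0]; print(u,(y.min(),y.max()) if len(y) else None,end=' ')
print()
print("washer",onplane(T,371,269,.055))
print("rod ends",tri(S,(320,348),T,(420,255)))
print("batten foot",tri(S,(268,218),T,(173,266)),"top",tri(S,(380,86),T,(264,136)))
for b in ([.458,-.09,.08],[.458,-.09,.21],[.458,-.036,.21]): print(b,proj(S,b),proj(T,b))
print("cap",onplane(T,431,192,.051))
E
```

```text
216 None 220 None 224 None 228 (np.int64(291), np.int64(293), np.float64(292.0)) 232 (np.int64(288), np.int64(294), np.float64(291.0)) 236 (np.int64(288), np.int64(294), np.float64(291.0)) 240 (np.int64(288), np.int64(294), np.float64(291.0)) 244 (np.int64(288), np.int64(294), np.float64(291.0)) 248 (np.int64(288), np.int64(294), np.float64(291.0)) 252 (np.int64(288), np.int64(294), np.float64(291.0)) 256 (np.int64(288), np.int64(294), np.float64(291.0)) 260 (np.int64(288), np.int64(294), np.float64(291.0)) 264 (np.int64(288), np.int64(294), np.float64(291.0)) 268 (np.int64(288), np.int64(295), np.float64(291.5)) 272 (np.int64(288), np.int64(295), np.float64(291.5)) 276 (np.int64(288), np.int64(303), np.float64(295.5)) 280 (np.int64(288), np.int64(295), np.float64(291.5)) 284 (np.int64(288), np.int64(295), np.float64(291.5)) 288 (np.int64(289), np.int64(295), np.float64(292.0)) 292 (np.int64(287), np.int64(295), np.float64(291.0)) 296 (np.int64(289), np.int64(298), np.float64(293.5)) 300 (np.int64(284), np.int64(299), np.float64(291.5)) 304 (np.int64(285), np.int64(299), np.float64(2
[... 516 characters left out ...]
), np.int64(274)) 374 (np.int64(263), np.int64(274)) 376 (np.int64(265), np.int64(272)) 378 None 380 None 382 None 
washer [ 0.45820771 -0.09234423  0.055     ]
rod ends (array([ 0.49322878, -0.21291501,  0.03976713]), np.float64(0.0024328736540164))
batten foot (array([0.46108407, 0.39998025, 0.00777989]), np.float64(0.005977022353930477)) top (array([0.68435681, 0.1325143 , 0.4300515 ]), np.float64(0.006399255346428771))
[0.458, -0.09, 0.08] [291.07535254 292.65586936] [370.92529103 269.01282229]
[0.458, -0.09, 0.21] [291.06866513 234.32153521] [376.19924536 268.67331411]
[0.458, -0.036, 0.21] [286.87944954 221.4418148 ] [350.91984091 268.26890543]
cap [ 0.6484813  -0.23741155  0.051     ]
```

>>> drive_tool:
  commands:
    - [[0,0,1],[0,0,0],0]
    - [[0,0,1],[0,0,0],0]
    - [[0,0,1],[0,0,0],0]
    - [[0,0,1],[0,0,0],0]
    - [[0,0,1],[0,0,0],0]
    - [[0,0,1],[0,0,0],0]
    - [[0,0,1],[0,0,0],0]
    - [[0,0,1],[0,0,0],0]
    - [[0,0,1],[0,0,0],0]
    - [[0,0,1],[0,0,0],0]
    - [[0,0,1],[0,0,0],0]
    - [[0,0,1],[0,0,0],0]
    - [[0,0,1],[0,0,0],0]
    - [[0,0,1],[0,0,0],0]
    - [[0,0,1],[0,0,0],0]
    - [[0,0,1],[0,0,0],0]
    - [[0,0,1],[0,0,0],0]
    - [[0,0,1],[0,0,0],0]
    - [[0,0,0.8],[0,0,0],0]

```text
time: 1.88
tcp_pos: [0.1791, 0.5463, 0.2312]
ee_rot: [2.289, 2.152, -0.0]
ft_force: [-0.8, 0.4, -0.2]
width: 0.0855
grasp_force: 0.0
```

```bash
cat >> h.py <<'E'
def st():
    s=ctrl.state();Rm=R.from_rotvec(s["ee_rot"]).as_matrix()
    print("t",round(s["time"],2),"p",s["tcp_pos"].round(4),"F",s["ft_force"].round(1),"w",round(s["width"],4),"g",round(s["grasp_force"],1));print("q",s["qpos"].round(2),"\n",Rm.round(3));return s["tcp_pos"],Rm
def shift(P,p,Rm): print("shift fs",(Rm.T@(np.array(P)-p)/.04).round(2))
def turn(Rt,Rm): print("turn fs",(np.degrees(R.from_matrix(Rm.T@Rt).as_rotvec())/4).round(2))
E
python3 - <<'E'
from h import *
p,M=st()
shift([.36,.25,.30],p,M)
shift([.45,-.20,.30],np.array([.36,.25,.30]),M)
E
```

```text
t 1.88 p [0.1791 0.5463 0.2312] F [-0.8  0.4 -0.2] w 0.0855 g 0.0
q [1.11 0.31 0.05 1.3  0.   2.75] 
 [[ 0.062  0.998 -0.   ]
 [ 0.998 -0.062 -0.   ]
 [-0.    -0.    -1.   ]]
shift fs [-7.12  4.97 -1.72]
shift fs [-11.09   2.94   0.  ]
```

>>> drive_tool:
  commands:
    - [[0,0,0],[-0.71,0.5,-0.17],0]
    - [[0,0,0],[-0.71,0.5,-0.17],0]
    - [[0,0,0],[-0.71,0.5,-0.17],0]
    - [[0,0,0],[-0.71,0.5,-0.17],0]
    - [[0,0,0],[-0.71,0.5,-0.17],0]
    - [[0,0,0],[-0.71,0.5,-0.17],0]
    - [[0,0,0],[-0.71,0.5,-0.17],0]
    - [[0,0,0],[-0.71,0.5,-0.17],0]
    - [[0,0,0],[-0.71,0.5,-0.17],0]
    - [[0,0,0],[-0.71,0.5,-0.17],0]

```text
time: 2.72
tcp_pos: [0.3627, 0.2497, 0.2998]
ee_rot: [2.285, 2.156, 0.001]
ft_force: [1.4, 1.2, -0.6]
width: 0.0858
grasp_force: 0.0
```

>>> drive_tool:
  commands:
    - [[0,0,0],[-0.8,0.21,0],0]
    - [[0,0,0],[-0.8,0.21,0],0]
    - [[0,0,0],[-0.8,0.21,0],0]
    - [[0,0,0],[-0.8,0.21,0],0]
    - [[0,0,0],[-0.8,0.21,0],0]
    - [[0,0,0],[-0.8,0.21,0],0]
    - [[0,0,0],[-0.8,0.21,0],0]
    - [[0,0,0],[-0.8,0.21,0],0]
    - [[0,0,0],[-0.8,0.21,0],0]
    - [[0,0,0],[-0.8,0.21,0],0]
    - [[0,0,0],[-0.8,0.21,0],0]
    - [[0,0,0],[-0.8,0.21,0],0]
    - [[0,0,0],[-0.8,0.21,0],0]
    - [[0,0,0],[-0.8,0.21,0],0]

```text
time: 3.88
tcp_pos: [0.4534, -0.2046, 0.2993]
ee_rot: [2.286, 2.155, 0.0]
ft_force: [0.4, -0.0, -0.7]
width: 0.0855
grasp_force: 0.0
```

>>> drive_tool:
  commands:
    - [[0,1,0],[0,0,0],0]
    - [[0,1,0],[0,0,0],0]
    - [[0,1,0],[0,0,0],0]
    - [[0,1,0],[0,0,0],0]
    - [[0,1,0],[0,0,0],0]
    - [[0,1,0],[0,0,0],0]
    - [[0,1,0],[0,0,0],0]
    - [[0,1,0],[0,0,0],0]
    - [[0,1,0],[0,0,0],0]
    - [[0,1,0],[0,0,0],0]
    - [[0,1,0],[0,0,0],0]
    - [[0,1,0],[0,0,0],0]
    - [[0,1,0],[0,0,0],0]
    - [[0,0.2,0],[0,0,0],0]
    - [[0,0,0],[0,0,0],0]

```text
time: 5.13
tcp_pos: [0.4532, -0.2036, 0.2976]
ee_rot: [-1.725, -1.623, -0.856]
ft_force: [0.0, -0.3, 1.1]
width: 0.0849
grasp_force: 0.0
```

```bash
python3 - <<'E'
from h import *
p,M=st()
G=np.array([.4595,-.085,.150]);z=M[:,2]
A=G-.09*z
shift(A,p,M); shift(G+.019*z,A,M); print(A)
E
```

```text
t 5.13 p [ 0.4532 -0.2036  0.2976] F [ 0.  -0.3  1.1] w 0.0849 g 0.0
q [-0.92  0.64  0.34  2.05  0.55  0.48] 
 [[ 0.038  0.998  0.046]
 [ 0.602 -0.06   0.796]
 [ 0.798 -0.003 -0.603]]
shift fs [-1.15 -0.01  2.34]
shift fs [-0.    0.    2.72]
[ 0.45536105 -0.1566769   0.20427054]
```

>>> drive_tool:
  commands:
    - [[0,0,0],[-0.58,0,0],0]
    - [[0,0,0],[-0.57,0,0],0]
    - [[0,0,0],[0,0,0.8],0]
    - [[0,0,0],[0,0,0.8],0]
    - [[0,0,0],[0,0,0.74],0]
    - [[0,0,0],[0,0,0],0]
    - [[0,0,0],[0,0,0],0]

```text
time: 5.72
tcp_pos: [0.4559, -0.1544, 0.2067]
ee_rot: [-1.724, -1.63, -0.854]
ft_force: [-0.0, -0.5, 0.9]
width: 0.0854
grasp_force: 0.0
```

```bash
python3 - <<'E'
from h import *
p,M=st()
G=np.array([.4595,-.085,.150]);z=M[:,2]
shift(G+.019*z,p,M)
S=ctrl.grab_frame("side");T=ctrl.grab_frame("top")
cv2.imwrite("pics/d.png",np.hstack([cv2.resize(S["pixels"][180:330,230:330],(400,600),interpolation=2),cv2.resize(T["pixels"][220:310,340:400],(400,600),interpolation=2)]))
E
```

```text
t 5.72 p [ 0.4559 -0.1544  0.2067] F [-0.  -0.5  0.9] w 0.0854 g 0.0
q [-0.86  0.63  0.08  1.79  0.58  0.53] 
 [[ 0.034  0.998  0.044]
 [ 0.605 -0.056  0.795]
 [ 0.796  0.    -0.606]]
shift fs [-0.08 -0.01  2.72]
```

View pics/d.png

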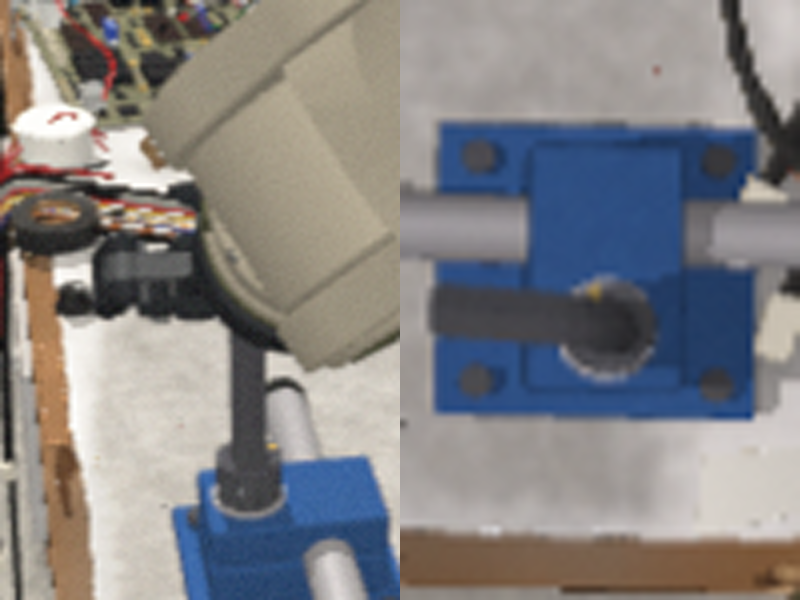

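The pre-grasp looks right: in the side crop the gripper sits beside the upper arm at about (150,270), and in the top crop the key is undisturbed. Next I advance and close.

>>> drive_tool:
  commands:
    - [[0,0,0],[-0.08,0,0.5],0]
    - [[0,0,0],[0,0,0.5],0]
    - [[0,0,0],[0,0,0.5],0]
    - [[0,0,0],[0,0,0.5],0]
    - [[0,0,0],[0,0,0.5],0]
    - [[0,0,0],[0,0,0.22],0]
    - [[0,0,0],[0,0,0],0]
    - [[0,0,0],[0,0,0],0]

```text
time: 6.48
tcp_pos: [0.4616, -0.0725, 0.1384]
ee_rot: [-1.726, -1.629, -0.857]
ft_force: [0.1, -0.4, 0.0]
width: 0.0854
grasp_force: 0.0
```

>>> drive_tool:
  commands:
    - [[0,0,0],[0,0,0],0.5]
    - [[0,0,0],[0,0,0],0.7]
    - [[0,0,0],[0,0,0],0.8]
    - [[0,0,0],[0,0,0],1]
    - [[0,0,0],[0,0,0],1]
    - [[0,0,0],[0,0,0],1]
    - [[0,0,0],[0,0,0],1]
    - [[0,0,0],[0,0,0],1]
    - [[0,0,0],[0,0,0],1]
    - [[0,0,0],[0,0,0],1]
  squeeze: 90

```text
time: 7.32
tcp_pos: [0.4607, -0.0717, 0.1378]
ee_rot: [-1.725, -1.627, -0.856]
ft_force: [-3.0, -2.2, 4.0]
width: 0.015
grasp_force: 87.9
```

>>> drive_tool:
  commands:
    - [[0,0,0],[0.16,0,-0.12],1]
    - [[0,0,0],[0.16,0,-0.12],1]
    - [[0,0,0],[0.16,0,-0.12],1]
    - [[0,0,0],[0.16,0,-0.12],1]
    - [[0,0,0],[0.32,0,-0.24],1]
    - [[0,0,0],[0.32,0,-0.24],1]
    - [[0,0,0],[0.6,0,-0.46],1]
    - [[0,0,0],[0.6,0,-0.46],1]
    - [[0,0,0],[0,0,0],1]
    - [[0,0,0],[0,0,0],1]

```text
time: 8.15
tcp_pos: [0.4618, -0.072, 0.2636]
ee_rot: [-1.727, -1.632, -0.858]
ft_force: [0.1, -0.3, -4.4]
width: 0.015
grasp_force: 88.1
```

```bash
python3 - <<'E'
from h import *
p,M=st()
S=ctrl.grab_frame("side");T=ctrl.grab_frame("top")
cv2.imwrite("pics/e.png",np.hstack([cv2.resize(S["pixels"][160:310,230:330],(400,600),interpolation=2),cv2.resize(T["pixels"][220:310,330:390],(400,600),interpolation=2)]))
E
```

```text
t 8.15 p [ 0.4618 -0.072   0.2636] F [ 0.1 -0.3 -4.4] w 0.015 g 88.1
q [-0.75  0.48  0.    1.79  0.66  0.63] 
 [[ 0.032  0.998  0.049]
 [ 0.606 -0.058  0.793]
 [ 0.795  0.004 -0.607]]
```

View pics/e.png

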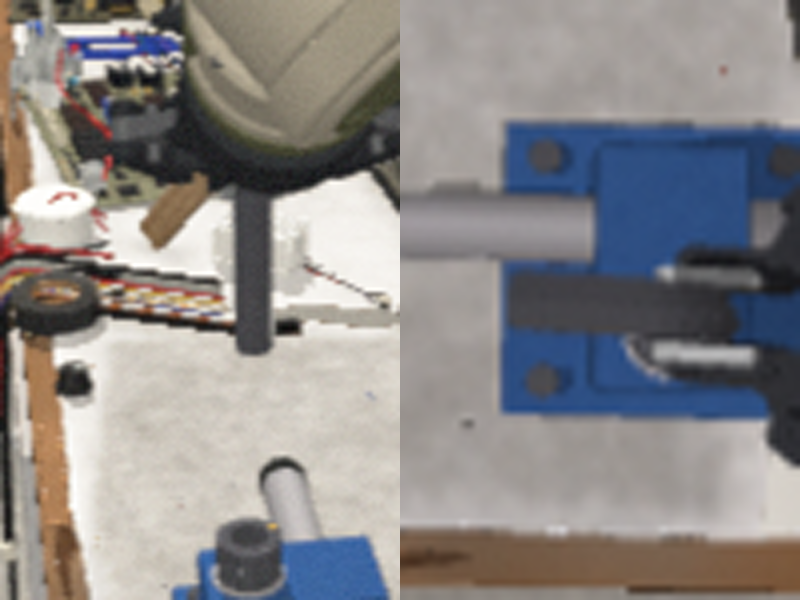

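The side crop shows the key fully out, with its long end at about (252,350) in the crop and the socket free below. The top crop shows it gripped between the fingers. Now I flip it.

>>> drive_tool:
  commands:
    - [[0,-1,0],[0,0,0],1]
    - [[0,-1,0],[0,0,0],1]
    - [[0,-1,0],[0,0,0],1]
    - [[0,-1,0],[0,0,0],1]
    - [[0,-1,0],[0,0,0],1]
    - [[0,-1,0],[0,0,0],1]
    - [[0,-1,0],[0,0,0],1]
    - [[0,-1,0],[0,0,0],1]
    - [[0,-1,0],[0,0,0],1]
    - [[0,-1,0],[0,0,0],1]
    - [[0,-1,0],[0,0,0],1]
    - [[0,-1,0],[0,0,0],1]
    - [[0,-1,0],[0,0,0],1]
    - [[0,-1,0],[0,0,0],1]
    - [[0,-1,0],[0,0,0],1]
    - [[0,-1,0],[0,0,0],1]

```text
time: 9.58
tcp_pos: [0.4599, -0.0709, 0.2606]
ee_rot: [2.183, 2.06, -0.219]
ft_force: [0.7, 0.6, -3.0]
width: 0.0153
grasp_force: 87.8
```

>>> drive_tool:
  commands:
    - [[0,-1,0],[0,0,0],1]
    - [[0,-1,0],[0,0,0],1]
    - [[0,-1,0],[0,0,0],1]
    - [[0,-1,0],[0,0,0],1]
    - [[0,-1,0],[0,0,0],1]
    - [[0,-0.5,0],[0,0,0],1]
    - [[0,0,0],[0,0,0],1]
    - [[0,0,0],[0,0,0],1]

```text
time: 10.25
tcp_pos: [0.4601, -0.0707, 0.2601]
ee_rot: [1.953, 1.847, -0.585]
ft_force: [-0.4, -0.7, -3.1]
width: 0.0152
grasp_force: 87.9
```

```bash
python3 - <<'E'
from h import *
p,M=st()
S=ctrl.grab_frame("side");T=ctrl.grab_frame("top")
cv2.imwrite("pics/S1.png",S["pixels"]);cv2.imwrite("pics/T1.png",T["pixels"])
cv2.imwrite("pics/f.png",np.hstack([cv2.resize(S["pixels"][160:310,230:330],(400,600),interpolation=2),cv2.resize(T["pixels"][220:310,340:400],(400,600),interpolation=2)]))
E
```

```text
t 10.25 p [ 0.4601 -0.0707  0.2601] F [-0.4 -0.7 -3.1] w 0.0152 g 87.9
q [ 0.03  0.15 -0.21  1.27 -0.57  1.67] 
 [[ 0.045  0.998 -0.035]
 [ 0.837 -0.057 -0.545]
 [-0.546 -0.005 -0.838]]
```

View pics/f.png

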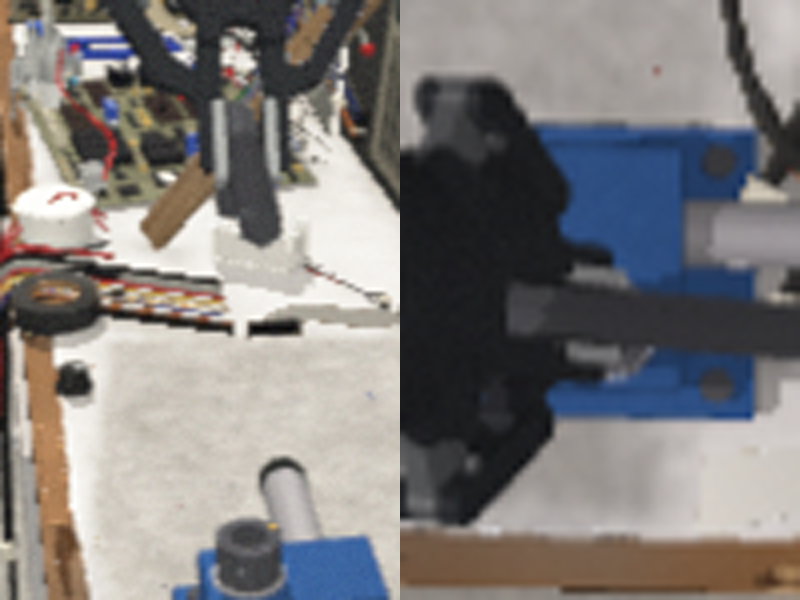

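The side crop shows the key flipped: the long end is toward the camera at about (262,240) in the crop, and the short arm hangs behind with its end at about (228,215). I'll check this numerically against the expected pose.

```bash
python3 - <<'E'
from h import *
p,M=st()
S=ctrl.grab_frame("side");T=ctrl.grab_frame("top")
# nominal key pose in tool frame from grasp: initial key axes
def nom(lean):
    Mi=np.array([[.032,.998,.049],[.606,-.058,.793],[.795,.004,-.607]])
    s=.06
    kx=np.array([s*np.cos(lean),np.cos(lean),-np.sin(lean)]);kz=np.array([0,np.sin(lean),np.cos(lean)]);ky=np.cross(kz,kx)
    K=np.c_[kx,ky,kz]; return M@Mi.T@K
G=p-.019*M[:,2]
for l in(0,.035,.07):
    K=nom(l);B=G+.06*K[:,2];se=B+.054*K[:,0];le=B-.15*K[:,2]
    print(l,"B",B.round(4),"se",se.round(4),"le",le.round(4),"px S",proj(S,se).round(1),proj(S,le).round(1),"T",proj(T,le).round(1),proj(T,B).round(1))
m=darkmask(T,250,300,376,460)
for u in range(376,450,3):
    y=np.nonzero(m[:,u])[0]; print(u,(y.min(),y.max()) if len(y) else None,end=' ')
cv2.imwrite("pics/g.png",np.hstack([cv2.resize(S["pixels"][180:230,275:310],(420,600),interpolation=2),cv2.resize(T["pixels"][255:285,370:440],(380,163),interpolation=2,).copy() if 0 else cv2.resize(T["pixels"][240:300,395:433],(380,600),interpolation=2)]))
E
```

```text
t 10.35 p [ 0.4607 -0.0716  0.2615] F [ 0.  -0.1 -2.4] w 0.0148 g 87.9
q [ 0.03  0.15 -0.21  1.27 -0.58  1.67] 
 [[ 0.049  0.998 -0.033]
 [ 0.836 -0.059 -0.545]
 [-0.546 -0.001 -0.838]]
0 B [ 0.4651 -0.0015  0.2818] se [0.4654 0.0025 0.2279] le [ 0.4557 -0.1508  0.2707] px S [287.8 204.6] [295.2 219.1] T [409.1 270.1] [335.6 264.2]
0.035 B [ 0.465  -0.0014  0.2798] se [0.4651 0.0008 0.2257] le [ 0.4559 -0.151   0.2739] px S [287.8 206. ] [295.3 217.4] T [409.5 270. ] [335.5 264.3]
0.07 B [ 0.4649 -0.0013  0.2777] se [ 0.4649 -0.0011  0.2236] le [ 0.4561 -0.1511  0.277 ] px S [287.8 207.4] [295.4 215.7] T [409.7 269.9] [335.5 264.3]
376 (np.int64(264), np.int64(272)) 379 (np.int64(264), np.int64(271)) 382 (np.int64(264), np.int64(271)) 385 (np.int64(264), np.int64(272)) 388 (np.int64(265), np.int64(272)) 391 (np.int64(265), np.int64(272)) 394 (np.int64(265), np.int64(272)) 397 (np.int64(266), np.int64(272)) 400 (np.int64(266), np.int64(273)) 403 (np.int64(266), np.int64(273)) 406 (np.int64(266), np.int64(273)) 409 (np.int64(267), np.int64(272)) 412 None 415 None 418 None 421 None 424 None 427 None 430 None 433 None 436 None 439 None 442 None 445 None 448 None
```

View pics/g.png

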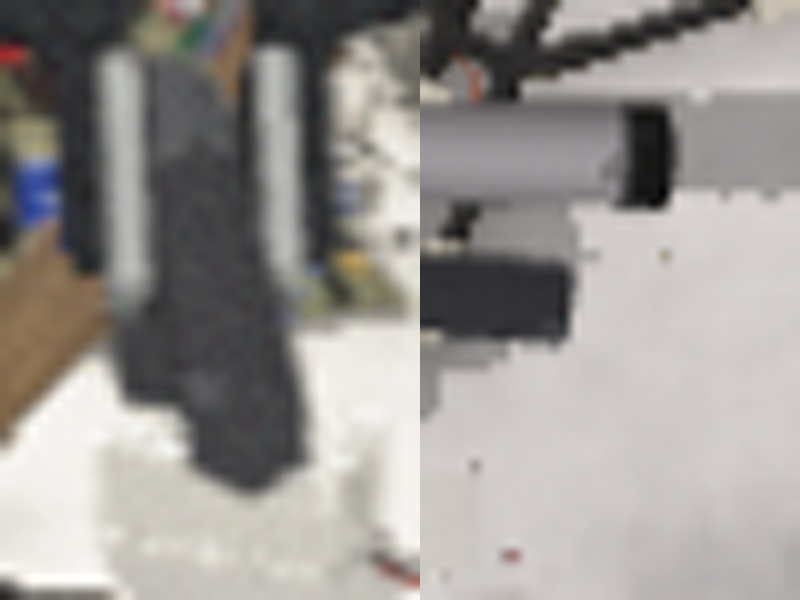

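The long end in the top view (410,270) agrees with the predicted pose. In the side view the short end's lowest corner is at about (288,213), which indicates about 1.2° of over-rotation. I'll correct that, then move above the socket.

>>> drive_tool:
  commands:
    - [[0,0.3,0],[0,0,0],1]
    - [[0,0,0],[0,0,0],1]

```text
time: 10.62
tcp_pos: [0.4613, -0.0721, 0.2628]
ee_rot: [1.968, 1.854, -0.561]
ft_force: [0.2, -0.2, -3.8]
width: 0.0148
grasp_force: 87.8
```

```bash
cat >> h.py <<'E'
def key(p,M,l=.09,d=.06,g=.019):
    Mi=np.array([[.032,.998,.049],[.606,-.058,.793],[.795,.004,-.607]]);s=.06
    kx=np.array([s*np.cos(l),np.cos(l),-np.sin(l)]);kz=np.array([0,np.sin(l),np.cos(l)]);ky=np.cross(kz,kx)
    K=M@Mi.T@np.c_[kx,ky,kz];B=p-g*M[:,2]+d*K[:,2]
    return K,B,B+.054*K[:,0],B-.15*K[:,2]
E
python3 - <<'E'
from h import *
p,M=st();K,B,se,le=key(p,M);print(K.round(3),B.round(4),se.round(4),le.round(4))
shift([.4585,-.091,se[2]],se,M); shift([.4585,-.091,.12],[.4585,-.091,se[2]],M)
print("1mm down",M.T@[0,0,-.001]/.04)
E
```

```text
t 10.62 p [ 0.4613 -0.0721  0.2628] F [ 0.2 -0.2 -3.8] w 0.0148 g 87.8
q [ 0.01  0.14 -0.21  1.26 -0.56  1.66] 
 [[ 0.051  0.998 -0.03 ]
 [ 0.847 -0.06  -0.528]
 [-0.528  0.001 -0.849]]
[[ 0.003 -1.     0.058]
 [ 0.005  0.059  0.999]
 [-1.001 -0.003  0.005]] [ 0.4654 -0.0022  0.2793] [ 0.4655 -0.0019  0.2252] [ 0.4566 -0.152   0.2785]
shift fs [-1.9  -0.04  1.18]
shift fs [ 1.39 -0.    2.23]
1mm down [ 1.32123110e-02 -3.59132504e-05  2.12234198e-02]
```

>>> drive_tool:
  commands:
    - [[0,0,0],[-0.63,-0.01,0.39],1]
    - [[0,0,0],[-0.63,-0.01,0.39],1]
    - [[0,0,0],[-0.64,-0.02,0.4],1]
    - [[0,0,0],[0.35,0,0.56],1]
    - [[0,0,0],[0.35,0,0.56],1]
    - [[0,0,0],[0.35,0,0.56],1]
    - [[0,0,0],[0.34,0,0.55],1]
    - [[0,0,0],[0,0,0],1]
    - [[0,0,0],[0,0,0],1]
    - [[0,0,0],[0,0,0],1]

```text
time: 11.45
tcp_pos: [0.4551, -0.1613, 0.1589]
ee_rot: [1.966, 1.853, -0.563]
ft_force: [1.5, -0.9, -2.5]
width: 0.0152
grasp_force: 88.3
```

```bash
python3 - <<'E'
from h import *
P=[]
for i in range(4):
    S=ctrl.grab_frame("side");s=ctrl.state();P.append(s["tcp_pos"])
T=ctrl.grab_frame("top");print(np.array(P).std(0))
p,M=st();p=np.mean(P,0);print(p);K,B,se,le=key(p,M);print(K.round(3),B.round(4),se.round(4),le.round(4))
print(proj(S,se),proj(S,le),proj(T,le),proj(S,[.4585,-.091,.08]),proj(S,se+[0,-.0087,0]))
m=darkmask(T,240,310,400,480)
for u in range(400,480,3):
    y=np.nonzero(m[:,u])[0]; print(u,(y.min(),y.max()) if len(y) else None,end=' ')
cv2.imwrite("pics/g2.png",np.hstack([cv2.resize(S["pixels"][240:310,265:315],(430,600),interpolation=2),cv2.resize(T["pixels"][240:300,418:455],(370,600),interpolation=2)]))
E
```

```text
[9.73854221e-05 9.53447252e-05 1.48020415e-04]
t 11.7 p [ 0.4553 -0.161   0.1588] F [ 0.2  0.  -4. ] w 0.0152 g 88.3
q [-0.18  0.16 -0.46  0.88 -0.55  1.43] 
 [[ 0.051  0.998 -0.029]
 [ 0.846 -0.058 -0.529]
 [-0.53   0.003 -0.848]]
[ 0.45566973 -0.16120571  0.15933277]
[[ 0.004 -1.     0.057]
 [ 0.003  0.057  0.999]
 [-1.002 -0.004  0.004]] [ 0.4596 -0.0912  0.1757] [ 0.4599 -0.091   0.1216] [ 0.4511 -0.241   0.1751]
[292.11867365 275.06973202] [300.97574706 297.52507046] [443.44581452 273.02889122] [291.4031139  292.92066672] [292.8112171  277.50715429]
400 (np.int64(243), np.int64(288)) 403 (np.int64(244), np.int64(279)) 406 (np.int64(240), np.int64(279)) 409 (np.int64(244), np.int64(274)) 412 (np.int64(244), np.int64(274)) 415 (np.int64(243), np.int64(274)) 418 (np.int64(242), np.int64(274)) 421 (np.int64(241), np.int64(275)) 424 (np.int64(240), np.int64(275)) 427 (np.int64(240), np.int64(275)) 430 (np.int64(269), np.int64(275)) 433 (np.int64(270), np.int64(276)) 436 (np.int64(270), np.int64(276)) 439 (np.int64(270), np.int64(276)) 442 (np.int64(270), np.int64(276)) 445 None 448 None 451 None 454 None 457 None 460 None 463 None 466 None 469 None 472 None 475 None 478 None
```

View pics/g2.png

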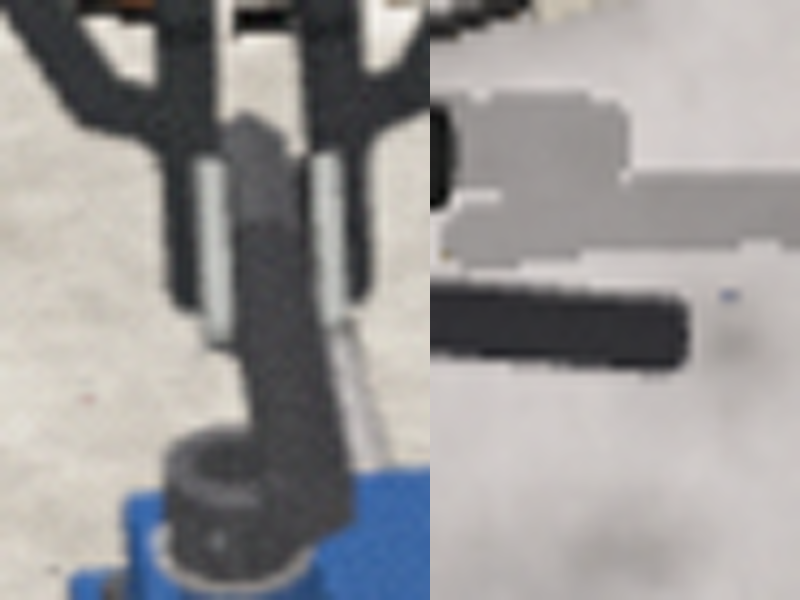

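The key is about 40 mm above the mouth and well aligned: the socket hole is at about (291,293) in the side view, and the long end at (443.3,272.8) in the top view against a predicted (443.4,273.0). I'll correct x by −1.6 mm and lower the key.

>>> drive_tool:
  commands:
    - [[0,0,0],[0.12,-0.04,0.19],1]
    - [[0,0,0],[0.12,0,0.19],1]
    - [[0,0,0],[0.12,0,0.19],1]
    - [[0,0,0],[0.11,0,0.18],1]
    - [[0,0,0],[0,0,0],1]
    - [[0,0,0],[0,0,0],1]
    - [[0,0,0],[0,0,0],1]
    - [[0,0,0],[0,0,0],1]

```text
time: 12.37
tcp_pos: [0.4525, -0.1609, 0.1219]
ee_rot: [1.966, 1.855, -0.565]
ft_force: [-1.7, -2.2, 0.7]
width: 0.0153
grasp_force: 89.0
```

```bash
python3 - <<'E'
from h import *
p,M=st();K,B,se,le=key(p,M);print(B.round(4),se.round(4),le.round(4))
S=ctrl.grab_frame("side")
cv2.imwrite("pics/g3.png",cv2.resize(S["pixels"][250:320,260:330],(600,600),interpolation=2))
E
```

```text
t 12.37 p [ 0.4525 -0.1609  0.1219] F [-1.7 -2.2  0.7] w 0.0153 g 89.0
q [-0.18  0.19 -0.52  0.78 -0.55  1.43] 
 [[ 0.049  0.998 -0.031]
 [ 0.846 -0.059 -0.529]
 [-0.53  -0.    -0.848]]
[ 0.4565 -0.0909  0.1382] [ 0.4566 -0.0907  0.0841] [ 0.4479 -0.2407  0.1377]
```

View pics/g3.png

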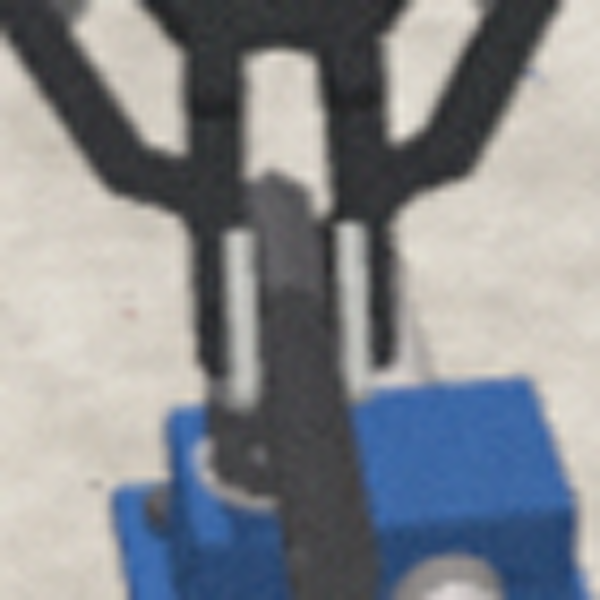

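The side crop shows the key end at the head, with contact forces of a few newtons. x reads about 2 mm low, so I back off slightly and correct.

>>> drive_tool:
  commands:
    - [[0,0,0],[-0.04,0.04,-0.06],1]
    - [[0,0,0],[0,0,0],1]
    - [[0,0,0],[0,0,0],1]
    - [[0,0,0],[0,0,0],1]
    - [[0,0,0],[0,0,0],1]

```text
time: 12.83
tcp_pos: [0.4541, -0.1608, 0.1245]
ee_rot: [1.967, 1.855, -0.564]
ft_force: [0.5, 0.3, -3.5]
width: 0.0152
grasp_force: 88.5
```

```bash
cat >> h.py <<'E'
def avg(n=5):
    P=[];F=[]
    for i in range(n): ctrl.grab_frame("side");s=ctrl.state();P.append(s["tcp_pos"]);F.append(s["ft_force"])
    print("avgF",np.mean(F,0).round(1));p,M=st();p=np.mean(P,0);K,B,se,le=key(p,M);print("avgp",p.round(4),"se",se.round(4),"B",B.round(4));return p,M
E
python3 -c "
from h import *
avg()"
```

```text
avgF [-0.1  0.3 -3.3]
t 13.08 p [ 0.4542 -0.1609  0.1247] F [ 0.  -0.  -2.3] w 0.0151 g 88.5
q [-0.18  0.19 -0.51  0.79 -0.55  1.43] 
 [[ 0.05   0.998 -0.031]
 [ 0.847 -0.058 -0.529]
 [-0.53  -0.    -0.848]]
avgp [ 0.4542 -0.1609  0.1246] se [ 0.4583 -0.0907  0.0869] B [ 0.4582 -0.0909  0.141 ]
```

>>> drive_tool:
  commands:
    - [[0,0,0],[0.02,0,0.03],1]
    - [[0,0,0],[0.02,0,0.03],1]
    - [[0,0,0],[0,0,0],1]
    - [[0,0,0],[0,0,0],1]
    - [[0,0,0],[0,0,0],1]

```text
time: 13.5
tcp_pos: [0.4543, -0.1608, 0.1219]
ee_rot: [1.966, 1.855, -0.564]
ft_force: [-0.7, -0.2, -3.8]
width: 0.0152
grasp_force: 88.5
```

>>> drive_tool:
  commands:
    - [[0,0,0],[0.02,0,0.03],1]
    - [[0,0,0],[0,0,0],1]
    - [[0,0,0],[0,0,0],1]

```text
time: 13.75
tcp_pos: [0.4542, -0.1608, 0.1203]
ee_rot: [1.966, 1.855, -0.564]
ft_force: [0.6, 0.8, -2.9]
width: 0.015
grasp_force: 88.5
```

```bash
python3 -c "
from h import *
avg()"
```

```text
avgF [-0.  -0.  -3.1]
t 14.0 p [ 0.4543 -0.1608  0.1205] F [ 0.1  0.7 -3.8] w 0.015 g 88.5
q [-0.18  0.2  -0.52  0.78 -0.55  1.43] 
 [[ 0.05   0.998 -0.031]
 [ 0.847 -0.058 -0.529]
 [-0.53   0.    -0.848]]
avgp [ 0.4543 -0.1608  0.1205] se [ 0.4584 -0.0906  0.0827] B [ 0.4583 -0.0908  0.1368]
```

No contact now. I continue in 1–1.5 mm steps.

>>> drive_tool:
  commands:
    - [[0,0,0],[0.02,0,0.03],1]
    - [[0,0,0],[0,0,0],1]
    - [[0,0,0],[0.02,0,0.03],1]
    - [[0,0,0],[0,0,0],1]
    - [[0,0,0],[0,0,0],1]

```text
time: 14.42
tcp_pos: [0.4542, -0.1607, 0.1175]
ee_rot: [1.966, 1.855, -0.564]
ft_force: [0.7, -0.7, -3.7]
width: 0.0151
grasp_force: 88.5
```

>>> drive_tool:
  commands:
    - [[0,0,0],[0.02,0,0.03],1]
    - [[0,0,0],[0,0,0],1]
    - [[0,0,0],[0,0,0],1]

```text
time: 14.67
tcp_pos: [0.4542, -0.1607, 0.1161]
ee_rot: [1.966, 1.855, -0.564]
ft_force: [0.7, 0.5, -3.6]
width: 0.0152
grasp_force: 88.5
```

```bash
python3 -c "
from h import *
avg()"
```

```text
avgF [ 0.1  0.1 -3.4]
t 14.92 p [ 0.4543 -0.1607  0.1162] F [ 0.2 -0.6 -4.6] w 0.0151 g 88.5
q [-0.18  0.2  -0.53  0.77 -0.55  1.43] 
 [[ 0.05   0.998 -0.031]
 [ 0.847 -0.058 -0.529]
 [-0.53   0.    -0.848]]
avgp [ 0.4543 -0.1607  0.1162] se [ 0.4584 -0.0905  0.0784] B [ 0.4583 -0.0907  0.1325]
```

>>> drive_tool:
  commands:
    - [[0,0,0],[0.015,0,0.025],1]
    - [[0,0,0],[0,0,0],1]
    - [[0,0,0],[0.015,0,0.025],1]
    - [[0,0,0],[0,0,0],1]
    - [[0,0,0],[0,0,0],1]

```text
time: 15.33
tcp_pos: [0.4542, -0.1607, 0.1137]
ee_rot: [1.966, 1.855, -0.564]
ft_force: [0.4, 0.8, -3.3]
width: 0.0149
grasp_force: 88.5
```

>>> drive_tool:
  commands:
    - [[0,0,0],[0.015,0,0.025],1]
    - [[0,0,0],[0,0,0],1]
    - [[0,0,0],[0,0,0],1]

```text
time: 15.58
tcp_pos: [0.4542, -0.1607, 0.1126]
ee_rot: [1.966, 1.855, -0.564]
ft_force: [0.4, 0.1, -3.1]
width: 0.0151
grasp_force: 88.5
```

>>> drive_tool:
  commands:
    - [[0,0,0],[0.015,0,0.025],1]
    - [[0,0,0],[0,0,0],1]
    - [[0,0,0],[0,0,0],1]

```text
time: 15.83
tcp_pos: [0.4542, -0.1607, 0.1114]
ee_rot: [1.966, 1.855, -0.564]
ft_force: [0.0, 0.0, -2.9]
width: 0.0152
grasp_force: 88.5
```

>>> drive_tool:
  commands:
    - [[0,0,0],[0.015,0,0.025],1]
    - [[0,0,0],[0,0,0],1]
    - [[0,0,0],[0.015,0,0.025],1]
    - [[0,0,0],[0,0,0],1]
    - [[0,0,0],[0,0,0],1]

```text
time: 16.25
tcp_pos: [0.4542, -0.1608, 0.1091]
ee_rot: [1.966, 1.855, -0.564]
ft_force: [0.4, -0.5, -3.1]
width: 0.0148
grasp_force: 88.5
```

>>> drive_tool:
  commands:
    - [[0,0,0],[0.015,0,0.025],1]
    - [[0,0,0],[0,0,0],1]
    - [[0,0,0],[0.015,0,0.025],1]
    - [[0,0,0],[0,0,0],1]
    - [[0,0,0],[0,0,0],1]

```text
time: 16.67
tcp_pos: [0.4543, -0.1608, 0.1067]
ee_rot: [1.966, 1.855, -0.564]
ft_force: [-0.2, 0.3, -3.8]
width: 0.0151
grasp_force: 88.5
```

>>> drive_tool:
  commands:
    - [[0,0,0],[0.015,0,0.025],1]
    - [[0,0,0],[0,0,0],1]
    - [[0,0,0],[0,0,0],1]

```text
time: 16.92
tcp_pos: [0.4543, -0.1608, 0.1056]
ee_rot: [1.966, 1.855, -0.564]
ft_force: [0.9, 0.4, -3.5]
width: 0.0148
grasp_force: 88.5
```

```bash
python3 -c "
from h import *
avg()"
```

```text
avgF [ 0.2  0.5 -3.5]
t 17.17 p [ 0.4543 -0.1608  0.1057] F [-0.4  0.6 -4. ] w 0.0149 g 88.5
q [-0.18  0.21 -0.54  0.74 -0.55  1.43] 
 [[ 0.05   0.998 -0.031]
 [ 0.847 -0.058 -0.529]
 [-0.53   0.    -0.848]]
avgp [ 0.4543 -0.1608  0.1056] se [ 0.4584 -0.0907  0.0679] B [ 0.4583 -0.0909  0.122 ]
```

>>> drive_tool:
  commands:
    - [[0,0,0],[0.015,0,0.025],1]
    - [[0,0,0],[0,0,0],1]
    - [[0,0,0],[0.015,0,0.025],1]
    - [[0,0,0],[0,0,0],1]
    - [[0,0,0],[0,0,0],1]

```text
time: 17.58
tcp_pos: [0.4546, -0.1614, 0.1042]
ee_rot: [1.965, 1.853, -0.564]
ft_force: [-2.0, -1.4, 4.4]
width: 0.0151
grasp_force: 89.4
```

>>> drive_tool:
  commands:
    - [[0,0,0],[0.015,0,0.025],1]
    - [[0,0,0],[0,0,0],1]
    - [[0,0,0],[0,0,0],1]

```text
time: 17.83
tcp_pos: [0.4548, -0.1619, 0.1037]
ee_rot: [1.965, 1.852, -0.565]
ft_force: [-2.5, -1.9, 9.2]
width: 0.0151
grasp_force: 90.1
```

>>> drive_tool:
  commands:
    - [[0,0,0],[0.015,0,0.025],1]
    - [[0,0,0],[0,0,0],1]
    - [[0,0,0],[0,0,0],1]

```text
time: 18.08
tcp_pos: [0.4554, -0.1624, 0.1031]
ee_rot: [1.964, 1.85, -0.564]
ft_force: [-1.8, -4.4, 10.1]
width: 0.0151
grasp_force: 90.3
```

The force rose steadily at the expected depth of the socket floor. I relieve it slightly, release, and back off.

>>> drive_tool:
  commands:
    - [[0,0,0],[-0.02,0,-0.035],1]
    - [[0,0,0],[0,0,0],1]
    - [[0,0,0],[0,0,0],0.6]
    - [[0,0,0],[0,0,0],0.3]
    - [[0,0,0],[0,0,0],0]
    - [[0,0,0],[0,0,0],0]
    - [[0,0,0],[0,0,0],0]
    - [[0,0,0],[0,0,0],0]
    - [[0,0,0],[0,0,0],0]
    - [[0,0,0],[0,0,0],0]

```text
time: 18.92
tcp_pos: [0.4542, -0.1608, 0.1025]
ee_rot: [1.966, 1.855, -0.564]
ft_force: [1.0, -0.9, -0.4]
width: 0.0856
grasp_force: 0.0
```

>>> drive_tool:
  commands:
    - [[0,0,0],[0,0,-0.5],0]
    - [[0,0,0],[0,0,-0.5],0]
    - [[0,0,0],[0,0,-0.8],0]
    - [[0,0,0],[0,0,-0.8],0]
    - [[0,0,0],[0,0,-0.9],0]
    - [[0,0,0],[0,0,-0.9],0]
    - [[0,0,0],[0,0,0],0]
    - [[0,0,0],[0,0,0],0]

```text
time: 19.58
tcp_pos: [0.4613, -0.0669, 0.2536]
ee_rot: [1.964, 1.854, -0.558]
ft_force: [-0.2, 0.9, -0.4]
width: 0.0854
grasp_force: 0.0
```

```bash
python3 - <<'E'
from h import *
p,M=st()
S=ctrl.grab_frame("side");T=ctrl.grab_frame("top")
cv2.imwrite("pics/k.png",np.hstack([cv2.resize(S["pixels"][245:335,265:325],(400,600),interpolation=2),cv2.resize(T["pixels"][215:323,365:437],(400,600),interpolation=2)]))
m=darkmask(T,255,290,376,460)
for u in range(376,450,3):
    y=np.nonzero(m[:,u])[0]; print(u,(y.min(),y.max()) if len(y) else None,end=' ')
B=np.array([.4585,-.091,.114])
for l in(0,.07,.14):
    le=B+.15*np.array([-.06*np.cos(l),-np.cos(l),-np.sin(l)]);print(l,le,proj(S,le),proj(T,le))
print(proj(S,B),proj(T,B))
E
```

```text
t 19.58 p [ 0.4613 -0.0669  0.2536] F [-0.2  0.9 -0.4] w 0.0854 g 0.0
q [ 0.03  0.15 -0.23  1.24 -0.56  1.67] 
 [[ 0.05   0.998 -0.026]
 [ 0.847 -0.056 -0.529]
 [-0.529  0.004 -0.848]]
376 (np.int64(265), np.int64(272)) 379 (np.int64(266), np.int64(272)) 382 (np.int64(266), np.int64(272)) 385 (np.int64(267), np.int64(273)) 388 (np.int64(267), np.int64(273)) 391 (np.int64(267), np.int64(273)) 394 (np.int64(268), np.int64(273)) 397 (np.int64(268), np.int64(274)) 400 (np.int64(268), np.int64(274)) 403 (np.int64(268), np.int64(274)) 406 (np.int64(269), np.int64(274)) 409 (np.int64(269), np.int64(274)) 412 (np.int64(270), np.int64(275)) 415 (np.int64(270), np.int64(275)) 418 (np.int64(270), np.int64(275)) 421 (np.int64(271), np.int64(276)) 424 (np.int64(271), np.int64(276)) 427 (np.int64(271), np.int64(276)) 430 (np.int64(271), np.int64(276)) 433 (np.int64(272), np.int64(277)) 436 (np.int64(272), np.int64(277)) 439 None 442 None 445 None 448 None 0 [ 0.4495 -0.241   0.114 ] [299.67370156 327.81801751] [437.66258711 273.66927373]
0.07 [ 0.44952204 -0.24063265  0.10350857] [299.59662213 332.63743932] [436.56894121 273.64441967]
0.14 [ 0.44958806 -0.2395324   0.09306853] [299.47455048 337.08390047] [435.18441733 273.59620537]
[291.40724063 278.41693255] [372.6361636  268.72087638]
```

View pics/k.png

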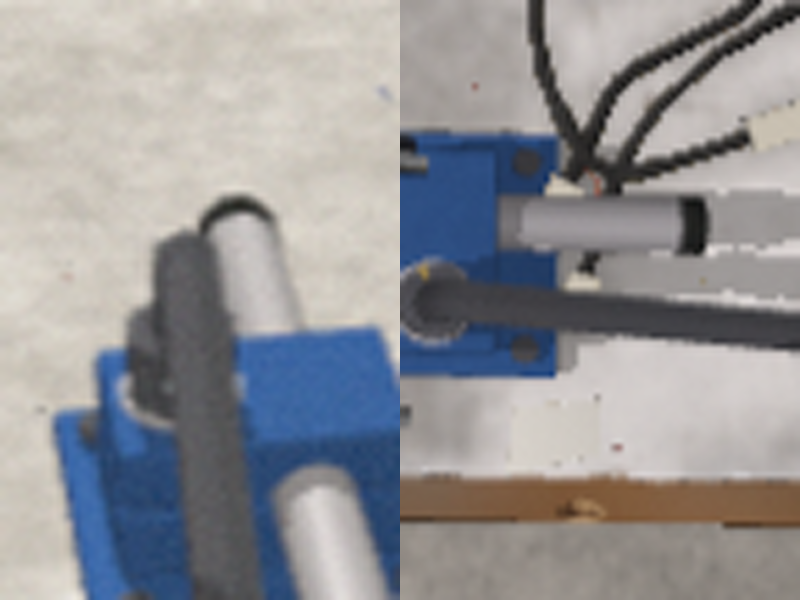

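The side crop shows the short arm seated in the head, with the bend ridge at about (180,235) in the crop. The top crop shows the long arm running right from the bolt, with a yaw of about 0.085 rad. Next I regrasp from straight above near the far end.

```bash
cat >> h.py <<'E'
BX,BY=.4585,-.091
def pose(a,r,z):
    d=np.array([-np.sin(a),-np.cos(a),0]);y=np.array([np.cos(a),-np.sin(a),0]);zz=np.array([0,0,-1.]);x=np.cross(y,zz)
    return np.array([BX,BY,0])+r*d+[0,0,z],np.c_[x,y,zz]
E
python3 - <<'E'
from h import *
p,M=st();P,Rt=pose(.085,.12,.20);turn(Rt,M);shift(P,p,Rt);print(P,Rt)
E
```

```text
t 19.68 p [ 0.4594 -0.0678  0.2511] F [-1.   0.3  1. ] w 0.0858 g 0.0
q [ 0.02  0.15 -0.23  1.24 -0.56  1.67] 
 [[ 0.049  0.998 -0.031]
 [ 0.847 -0.058 -0.529]
 [-0.53  -0.001 -0.848]]
turn fs [0.1  8.   0.38]
shift fs [-3.58  0.03  1.28]
[ 0.44831228 -0.21056676  0.2       ] [[ 0.08489768  0.99638967  0.        ]
 [ 0.99638967 -0.08489768  0.        ]
 [ 0.          0.         -1.        ]]
```

>>> drive_tool:
  commands:
    - [[0,1,0.05],[0,0,0],0]
    - [[0,1,0.05],[0,0,0],0]
    - [[0,1,0.05],[0,0,0],0]
    - [[0.1,1,0.05],[0,0,0],0]
    - [[0,1,0.05],[0,0,0],0]
    - [[0,1,0.05],[0,0,0],0]
    - [[0,1,0.04],[0,0,0],0]
    - [[0,1,0.04],[0,0,0],0]
    - [[0,0,0],[-0.72,0,0.26],0]
    - [[0,0,0],[-0.72,0,0.26],0]
    - [[0,0,0],[-0.72,0,0.26],0]
    - [[0,0,0],[-0.71,0.02,0.25],0]
    - [[0,0,0],[-0.71,0.01,0.25],0]
    - [[0,0,0],[0,0,0],0]
    - [[0,0,0],[0,0,0],0]
    - [[0,0,0],[0,0,0],0]

```text
time: 21.02
tcp_pos: [0.4476, -0.2104, 0.1995]
ee_rot: [-2.315, -2.121, -0.0]
ft_force: [-0.1, -0.1, 0.3]
width: 0.0851
grasp_force: 0.0
```

```bash
python3 - <<'E'
from h import *
p,M=st();P,Rt=pose(.085,.12,.092);turn(Rt,M);shift(P,p,M)
E
```

```text
t 21.02 p [ 0.4476 -0.2104  0.1995] F [-0.1 -0.1  0.3] w 0.0851 g 0.0
q [-0.6   0.17 -0.22  1.18  0.    1.06] 
 [[ 0.087  0.996 -0.001]
 [ 0.996 -0.087  0.002]
 [ 0.002 -0.001 -1.   ]]
turn fs [-0.02 -0.02 -0.03]
shift fs [-0.01  0.02  2.69]
```

>>> drive_tool:
  commands:
    - [[0,0,0],[0,0.02,0.6],0]
    - [[0,0,0],[0,0,0.6],0]
    - [[0,0,0],[0,0,0.6],0]
    - [[0,0,0],[0,0,0.5],0]
    - [[0,0,0],[0,0,0.39],0]
    - [[0,0,0],[0,0,0],0]
    - [[0,0,0],[0,0,0],0.3]
    - [[0,0,0],[0,0,0],0.5]
    - [[0,0,0],[0,0,0],0.7]
    - [[0,0,0],[0,0,0],1]
    - [[0,0,0],[0,0,0],1]
    - [[0,0,0],[0,0,0],1]
    - [[0,0,0],[0,0,0],1]
    - [[0,0,0],[0,0,0],1]
    - [[0,0,0],[0,0,0],1]
    - [[0,0,0],[0,0,0],1]
  squeeze: 50

```text
time: 22.35
tcp_pos: [0.4497, -0.2111, 0.0933]
ee_rot: [2.314, 2.123, 0.001]
ft_force: [-2.0, -2.6, 1.7]
width: 0.0155
grasp_force: 51.6
```

```bash
cat > k.py <<'E'
from h import *
p,M=st();s=ctrl.state()
r=p[:2]-[BX,BY];a=np.arctan2(-r[0],-r[1]);F=s["ft_force"][:2]
tz=r[0]*F[1]-r[1]*F[0]
print("a",round(a,3),"toolyaw",round(np.arctan2(-M[1,1],M[0,1]),3),"r",np.hypot(*r).round(4),"torque about bolt",tz.round(2),"tang F",(tz/np.hypot(*r)).round(1),"mom",s["moment"].round(2))
E
python3 k.py
```

```text
t 22.35 p [ 0.4497 -0.2111  0.0933] F [-2.  -2.6  1.7] w 0.0155 g 51.6
q [-0.6   0.25 -0.39  0.93  0.    1.06] 
 [[ 0.086  0.996  0.001]
 [ 0.996 -0.086 -0.001]
 [-0.001  0.001 -1.   ]]
a 0.073 toolyaw 0.086 r 0.1204 torque about bolt -0.22 tang F -1.8 mom [-0.29  0.33  0.17]
```

>>> drive_tool:
  commands:
    - [[0,0,0.5],[0.002,-0.105,0],1]
    - [[0,0,0.5],[0.002,-0.105,0],1]
    - [[0,0,0.5],[0.002,-0.105,0],1]
    - [[0,0,0.5],[0.002,-0.105,0],1]
    - [[0,0,0.5],[0.002,-0.105,0],1]
    - [[0,0,0.5],[0.002,-0.105,0],1]

```text
time: 22.85
tcp_pos: [0.427, -0.2072, 0.0941]
ee_rot: [2.52, 1.867, 0.004]
ft_force: [2.5, -3.0, 2.6]
width: 0.0153
grasp_force: 53.4
```

```bash
python3 k.py
```

```text
t 22.85 p [ 0.427  -0.2072  0.0941] F [ 2.5 -3.   2.6] w 0.0153 g 53.4
q [-0.62  0.21 -0.45  0.91  0.    1.24] 
 [[ 0.291  0.957  0.005]
 [ 0.957 -0.291 -0.003]
 [-0.001  0.006 -1.   ]]
a 0.265 toolyaw 0.295 r 0.1204 torque about bolt 0.38 tang F 3.2 mom [-0.53 -0.46  0.82]
```

>>> drive_tool:
  commands:
    - [[0,0,0.45],[0.002,-0.105,0],1]
    - [[0,0,0.45],[0.002,-0.105,0],1]
    - [[0,0,0.45],[0.002,-0.105,0],1]
    - [[0,0,0.45],[0.002,-0.105,0],1]
    - [[0,0,0.45],[0.002,-0.105,0],1]

```text
time: 23.27
tcp_pos: [0.4082, -0.2003, 0.0944]
ee_rot: [2.657, 1.662, 0.005]
ft_force: [4.2, -4.8, 2.8]
width: 0.0154
grasp_force: 52.1
```

```bash
python3 k.py
```

```text
t 23.27 p [ 0.4082 -0.2003  0.0944] F [ 4.2 -4.8  2.8] w 0.0154 g 52.1
q [-0.63  0.17 -0.5   0.9   0.    1.39] 
 [[ 0.438  0.899  0.007]
 [ 0.899 -0.438 -0.004]
 [-0.001  0.008 -1.   ]]
a 0.432 toolyaw 0.453 r 0.1203 torque about bolt 0.7 tang F 5.9 mom [-0.97 -0.74  0.53]
```

>>> drive_tool:
  commands:
    - [[0,0,0.47],[0.002,-0.105,0],1]
    - [[0,0,0.47],[0.002,-0.105,0],1]
    - [[0,0,0.47],[0.002,-0.105,0],1]
    - [[0,0,0.47],[0.002,-0.105,0],1]
    - [[0,0,0.47],[0.002,-0.105,0],1]

```text
time: 23.68
tcp_pos: [0.3904, -0.1902, 0.0946]
ee_rot: [2.784, 1.437, 0.006]
ft_force: [3.8, -6.6, 1.7]
width: 0.0152
grasp_force: 51.7
```

```bash
python3 k.py
```

```text
t 23.68 p [ 0.3904 -0.1902  0.0946] F [ 3.8 -6.6  1.7] w 0.0152 g 51.7
q [-0.64  0.13 -0.54  0.89 -0.    1.55] 
 [[ 0.579  0.815  0.007]
 [ 0.815 -0.579 -0.006]
 [-0.001  0.009 -1.   ]]
a 0.601 toolyaw 0.618 r 0.1203 torque about bolt 0.83 tang F 6.9 mom [-1.35 -0.76  0.38]
```

>>> drive_tool:
  commands:
    - [[0,0,0.47],[0.002,-0.105,0],1]
    - [[0,0,0.47],[0.002,-0.105,0],1]
    - [[0,0,0.47],[0.002,-0.105,0],1]

```text
time: 23.93
tcp_pos: [0.3807, -0.1828, 0.0947]
ee_rot: [2.851, 1.298, 0.006]
ft_force: [4.0, -6.3, 1.9]
width: 0.0156
grasp_force: 51.5
```

```bash
python3 k.py
```

```text
t 23.93 p [ 0.3807 -0.1828  0.0947] F [ 4.  -6.3  1.9] w 0.0156 g 51.5
q [-0.64  0.11 -0.57  0.88 -0.    1.65] 
 [[ 0.657  0.754  0.007]
 [ 0.754 -0.657 -0.006]
 [-0.     0.01  -1.   ]]
a 0.703 toolyaw 0.717 r 0.1203 torque about bolt 0.86 tang F 7.1 mom [-1.52 -0.79  0.25]
```

>>> drive_tool:
  commands:
    - [[0,0,0.48],[0.002,-0.105,0],1]
    - [[0,0,0.48],[0.002,-0.105,0],1]
    - [[0,0,0.48],[0.002,-0.105,0],1]

```text
time: 24.18
tcp_pos: [0.3717, -0.1743, 0.0947]
ee_rot: [2.913, 1.152, 0.006]
ft_force: [4.5, -8.4, 0.9]
width: 0.0156
grasp_force: 51.4
```

```bash
python3 k.py|tail -1
```

```text
a 0.806 toolyaw 0.818 r 0.1203 torque about bolt 1.1 tang F 9.2 mom [-1.7  -0.73  0.17]
```

>>> drive_tool:
  commands:
    - [[0,0,0.48],[0.002,-0.105,0],1]

```text
time: 24.27
tcp_pos: [0.3689, -0.1713, 0.0947]
ee_rot: [2.932, 1.103, 0.006]
ft_force: [2.8, -9.1, 1.4]
width: 0.0158
grasp_force: 51.4
```

```bash
python3 k.py|tail -1
```

```text
a 0.841 toolyaw 0.851 r 0.1203 torque about bolt 1.03 tang F 8.6 mom [-1.77 -0.71  0.11]
```

>>> drive_tool:
  commands:
    - [[0,0,0.48],[0.002,-0.105,0],1]

```text
time: 24.35
tcp_pos: [0.3661, -0.1681, 0.0947]
ee_rot: [2.95, 1.053, 0.007]
ft_force: [3.7, -8.6, 2.5]
width: 0.0156
grasp_force: 51.4
```

```bash
python3 k.py|tail -1
```

```text
a 0.875 toolyaw 0.885 r 0.1203 torque about bolt 1.08 tang F 9.0 mom [-1.83 -0.69  0.14]
```

>>> drive_tool:
  commands:
    - [[0,0,0.48],[0.002,-0.105,0],1]

```text
time: 24.43
tcp_pos: [0.3635, -0.1649, 0.0947]
ee_rot: [2.967, 1.004, 0.007]
ft_force: [4.1, -8.9, 1.0]
width: 0.0153
grasp_force: 51.4
```

```bash
python3 k.py|tail -1
```

```text
a 0.91 toolyaw 0.918 r 0.1203 torque about bolt 1.14 tang F 9.5 mom [-1.89 -0.63  0.11]
```

>>> drive_tool:
  commands:
    - [[0,0,0.4],[0.002,-0.085,0],1]

```text
time: 24.52
tcp_pos: [0.3615, -0.1621, 0.0947]
ee_rot: [2.981, 0.962, 0.007]
ft_force: [3.2, -9.5, 1.0]
width: 0.0154
grasp_force: 51.4
```

```bash
python3 k.py|tail -1
```

```text
a 0.938 toolyaw 0.946 r 0.1203 torque about bolt 1.15 tang F 9.6 mom [-1.93 -0.59  0.05]
```

>>> drive_tool:
  commands:
    - [[0,0,0.4],[0.002,-0.085,0],1]

```text
time: 24.6
tcp_pos: [0.3595, -0.1594, 0.0947]
ee_rot: [2.994, 0.921, 0.007]
ft_force: [3.8, -9.6, 1.5]
width: 0.0154
grasp_force: 51.4
```

```bash
python3 k.py|tail -1
```

```text
a 0.966 toolyaw 0.974 r 0.1203 torque about bolt 1.21 tang F 10.1 mom [-1.99 -0.55  0.03]
```

>>> drive_tool:
  commands:
    - [[0,0,0.4],[0.002,-0.085,0],1]

```text
time: 24.68
tcp_pos: [0.3579, -0.157, 0.0948]
ee_rot: [3.005, 0.879, 0.007]
ft_force: [2.2, -11.1, 1.9]
width: 0.015
grasp_force: 51.6
```

```bash
python3 k.py|tail -1
```

```text
a 0.99 toolyaw 1.002 r 0.1203 torque about bolt 1.27 tang F 10.5 mom [-2.46 -0.58  0.26]
```

>>> drive_tool:
  commands:
    - [[0,0,0.3],[0.001,-0.063,0],1]

```text
time: 24.77
tcp_pos: [0.3569, -0.1553, 0.095]
ee_rot: [3.013, 0.847, 0.007]
ft_force: [3.3, -13.0, 1.7]
width: 0.0155
grasp_force: 51.8
```

```bash
python3 k.py|tail -1
```

```text
a 1.006 toolyaw 1.023 r 0.1202 torque about bolt 1.53 tang F 12.7 mom [-2.67 -0.64  0.42]
```

The torque about the bolt climbed from a steady 1.2 to 1.95 N·m while travel stalled, so this is the stop. I ease off and release.

>>> drive_tool:
  commands:
    - [[0,0,0],[0,0,0],1]
    - [[0,0,-0.4],[0,0.085,0],1]
    - [[0,0,-0.2],[0,0.04,0],1]
    - [[0,0,0],[0,0,0],1]

```text
time: 25.1
tcp_pos: [0.3589, -0.1586, 0.0946]
ee_rot: [2.997, 0.913, 0.006]
ft_force: [3.3, -8.4, 3.0]
width: 0.0158
grasp_force: 51.4
```

```bash
python3 k.py|tail -1
```

```text
a 0.975 toolyaw 0.979 r 0.1204 torque about bolt 1.07 tang F 8.8 mom [-1.78 -0.49 -0.01]
```

>>> drive_tool:
  commands:
    - [[0,0,-0.4],[0,0.085,0],1]
    - [[0,0,-0.4],[0,0.085,0],1]
    - [[0,0,0],[0,0,0],1]
    - [[0,0,0],[0,0,0],0.7]
    - [[0,0,0],[0,0,0],0.4]
    - [[0,0,0],[0,0,0],0]
    - [[0,0,0],[0,0,0],0]
    - [[0,0,0],[0,0,0],0]
    - [[0,0,0],[0,0,0],0]
    - [[0,0,0],[0,0,0],0]
    - [[0,0,0],[0,0,-0.4],0]
    - [[0,0,0],[0,0,-0.8],0]
    - [[0,0,0],[0,0,-0.9],0]
    - [[0,0,0],[0,0,-0.9],0]
    - [[0,0,0],[0,0,0],0]
    - [[0,0,0],[0,0,0],0]

```text
time: 26.43
tcp_pos: [0.3609, -0.1614, 0.2151]
ee_rot: [2.974, 0.999, 0.006]
ft_force: [-0.3, -0.1, -0.2]
width: 0.0854
grasp_force: 0.0
```

```bash
python3 - <<'E'
from h import *
st()
S=ctrl.grab_frame("side");T=ctrl.grab_frame("top")
cv2.imwrite("pics/z.png",np.hstack([cv2.resize(S["pixels"][245:335,255:315],(400,600),interpolation=2),cv2.resize(T["pixels"][225:315,340:400],(400,600),interpolation=2)]))
E
```

```text
t 26.43 p [ 0.3609 -0.1614  0.2151] F [-0.3 -0.1 -0.2] w 0.0854 g 0.0
q [-0.62 -0.03 -0.4   1.2   0.    1.87] 
 [[ 0.797  0.604  0.005]
 [ 0.604 -0.797 -0.003]
 [ 0.002  0.005 -1.   ]]
```

View pics/z.png

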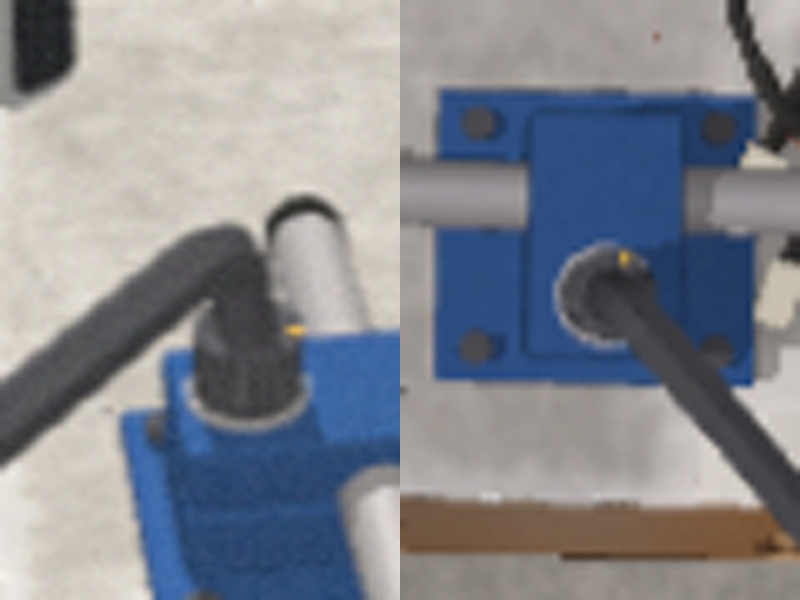

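The pictures show the key seated with its lever toward the robot. The head's orange mark has turned about 46° clockwise, from (594,290) to (625,257) in the top crops, which fits the expected 0.7–0.9 rad. The gripper is clear, so I hand in.

```bash
python3 -c "
from bench import ctrl
print(ctrl.sign_off())"
```

```text
the job is handed in; nothing more can be done
None
```

The job is handed in; I haven't seen the verdict: the key was flipped with its short arm seated in the socket, the bolt was turned clockwise until torque climbed from 1.2 to about 1.95 N·m at the stop, and the key was released still seated.

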